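# Empty the test-cell hopper into its bin

## Robot

A 6-joint arm with a two-finger parallel gripper is mounted at the origin on a cart in front of the work surface, level with it; the furniture and walls round the work are solid. World frame = base frame: x ahead of the robot, y to its left, z up, the work surface at z = 0. Lengths are in m, angles in degrees, forces in N, time in s.
With the tool pointing down it reaches from about 0.25 to 0.725 m from the base axis. Payload 9.7 kg.
Tool frame: the origin (TCP) lies between the finger pads; the fingertips stand 11 mm ahead of it and the grasp point (between the pads) lies 8 mm behind it; z points along the fingers, y is the line along which they close (so a half turn about z gives the same grasp; the last joint's range is limited). The gripper opens to 85 mm and grips with 20 to 120 N. Pads are 22 mm wide; open, the fingers measure 114 mm over their backs; the gripper's body (76 mm by 85 mm) begins 54 mm behind the grasp point. The pads swing forward as they close: fully open they stand 13 mm farther back than shut.
Start: joints at [-69.958, 4.979, 10.078, 95.1, 0, 90], TCP at [0.188, -0.517, 0.242] pointing down, gripper open.
Joint ranges: [-179.16, 179.16], [-48.56, 103.87], [-65.8, 70.77], [-126.05, 130.52], [-82.76, 87.17], [-180, 180]. Speed limits (degrees/s): [127.2, 127.2, 147.25, 180, 180, 180].

## Interface

Orientations are given as [roll, pitch, yaw] about the fixed x, y, z axes, in that order (R = Rz(yaw) Ry(pitch) Rx(roll)).
In Python, from workcell import monitor, cams, ticket gives the robot as it stands.
- The arm moves only by the tool carry_out, never from a script. Its argument "plan" is a list of rows, each an object with "travel": the shift along the world's x, y, z as a fraction of full scale, a list of three; "angular": the turn, a rotation vector about the world's x, y, z as a fraction of full scale, a list of three; "grip": the gripper's target within -1 to 1 (fully open at 1, half-way at 0, shut at -1). In form: [{"travel": [x, y, z], "angular": [ax, ay, az], "grip": grip}, ...]. A call has 1 to 8 rows; each row is the pose to reach, as a shift and turn from the pose commanded when the call began; what a row does not reach only later rows make up. Full scale, the value 1, is 300 mm for a shift and 0.5 rad for a turn. A row lasts 1/12 s, in which the tool goes at most 41.7 mm and 7.16 degrees, less where a joint would pass 70% of its speed; a pose out of reach is approached as far as the arm can. A call with a number of a shift or a turn outside -1 to 1 is refused whole. A call with a gripper value outside its range is refused whole. The fingers move at their own pace and stop on an object; "grip_force" is the grip in N (left out, the last holds). Time passes only in rows, so rows that repeat a pose let the fingers close. It gives the time, the measured TCP pose, the force, the opening and the grip force at its end, in the units of the state.
- monitor.get_obs(): the state, without advancing time (a new reading comes with each control period).
- cams.camera(name): name is "scene" or "top"; returns a dict with "frame" (420x560x3 uint8, red, green, blue), "mtx" (3x3 intrinsics, pixels), "dist" ([k1, k2, p1, p2, k3] as OpenCV has them; the pictures are not rectified), "view" (4x4, takes a point from world to camera coordinates). Camera axes: x right, y up, looking along -z (the intrinsics and any distortion apply to the point x, -y, -z); pixel columns grow to the right and rows downward; lengths in m; the calibration is good to about 2 mm. A picture is of the moment at which its call begins. There is no depth.
- ticket.job_done(): hands the job in; it is judged then, once.
The state is a dict: "time": time; "q": joint angles; "qd": joint speeds; "joint_efforts": joint torques, N m; "ee_pos": TCP position; "tcp_rot": TCP orientation; "wrist_force": force on the tool from outside, world axes, zero at the start; "torque": the same for the moment, N m; "opening": finger opening in m; "grasp_force": force on a finger pad.
Only numpy, scipy, OpenCV 4.12 (cv2) and the standard library are available. Lean on these libraries where they do the work, as an engineer would, in place of code of your own. Each camera call takes 0.05 s, during which the arm holds its last target. There are 200 camera calls.

## Task

Of the two small steel hoppers on the bench, find the one loaded with the yellow-sleeved test cells; pull its slide gate all the way out towards you by the black grip so that all three cells drop into the bin underneath, then push the gate fully shut again and let go. Leave the gate of the other hopper, which holds black tubes, shut.

Things in the scene. Friction and masses are not known exactly. Their poses are not given: they have to be found in the camera images.
- cell_gate (a joint): slide gate in the base of the hopper that holds the test cells: 0 m is fully shut on its stop, 0.060 m fully out on its other stop. Slides level along the hopper's -x axis (roughly towards the robot); takes about 3 N and stays where it is left. The shaft above is clear from about 0.035 m on. This hopper may stand left or right of the other
- cell_grip (a point): middle of the black upright grip block at the front end of that gate, 134 mm above the worktop: 26 mm (x) by 22 mm (y), top 24 mm above this point, on a tongue whose top is 28 mm below it. The gate pulls out along the point's -x axis; z is up; pinch from above across y. The hopper's shaft and flared mouth (230 mm high) begin 100 mm behind it in +x when shut
- tube_gate (a joint): the same gate of the other hopper, which holds black tubes and has a wider shaft (74 mm against 56 mm); 0 m is shut. Not to be opened
- cell_bin: open bin, 220 mm (x) by 130 mm (y) by 60 mm high, standing on the worktop under the test-cell hopper; origin at the centre of its underside, z up, axes along the hopper's. Another like it stands under the other hopper
- test_cell_1_mid (a point): lowest battery-like test cell, a cylinder 26 mm in diameter and 48 mm long with a yellow and black sleeve, lying across the shaft of its hopper at the start; the point is its centre
- test_cell_2_mid (a point): middle battery-like test cell, a cylinder 26 mm in diameter and 48 mm long with a yellow and black sleeve, lying across the shaft of its hopper at the start; the point is its centre
- test_cell_3_mid (a point): upper battery-like test cell, a cylinder 26 mm in diameter and 48 mm long with a yellow and black sleeve, lying across the shaft of its hopper at the start; the point is its centre

How it is judged:
By the outcome, as a careful person would: the job done as asked, in the order asked, and still so for the second after the job is handed in, with the robot touching nothing.
It also fails if it takes over 35 s, if anything falls off the work surface, if the arm or the gripper's body presses on something with over 40 N, if the wrist force passes 120 N, or if a joint passes its speed limit or range.

## Working session

There is one attempt and no reset: what is moved stays moved. The work goes in short steps, Python scripts to look and compute and a tool call to move; the robot and the scene stay as the last step left them, time stands still between calls to the robot, and variables do not carry over. Pictures are saved under pics/ and viewed, at most 10 in all, crops included, and the job is handed in when it is done.

Besides the shell and the picture viewer there is one more tool, called after "Emit:" by a JSON object that holds its "name" and its "arguments". carry_out: Moves the arm, as the interface text tells. Its arguments: {"type":"object","properties":{"plan":{"type":"array","items":{"type":"object","properties":{"travel":{"type":"array","items":{"type":"number"}},"angular":{"type":"array","items":{"type":"number"}},"grip":{"type":"number"}}}},"grip_force":{"type":"number"}},"required":["plan"]}

```bash
mkdir -p pics
cat > h.py <<'E'
import numpy as np, cv2
def proj(c,P):
    P=np.atleast_2d(P).astype(float); p=(np.c_[P,np.ones(len(P))]@np.array(c['view']).T)[:,:3]*[1,-1,-1]
    return cv2.projectPoints(p.reshape(-1,1,3),np.zeros(3),np.zeros(3),np.array(c['mtx']),np.array(c['dist'],float))[0].reshape(-1,2)
def ray(c,uv):
    n=cv2.undistortPoints(np.array([[uv]],float),np.array(c['mtx']),np.array(c['dist'],float))[0,0]
    V=np.array(c['view']); d=V[:3,:3].T@np.array([n[0],-n[1],-1]); o=-V[:3,:3].T@V[:3,3]
    return o,d/np.linalg.norm(d)
def atz(c,uv,z):
    o,d=ray(c,uv); return o+d*(z-o[2])/d[2]
E
python3 - <<'E'
from workcell import monitor,cams
import cv2,pickle
for n in('scene','top'):
    c=cams.camera(n); pickle.dump(c,open(n+'.pkl','wb')); cv2.imwrite(f'pics/{n}0.png',c['frame'][:,:,::-1])
    import numpy as np; V=np.array(c['view']); print(n,-V[:3,:3].T@V[:3,3])
print(monitor.get_obs())
E
```

```text
scene [ 0.57744001 -0.64275422  1.02105707]
top [0.35881591 0.0822822  0.93299923]
{'time': 0.1, 'q': array([-6.99588407e+01,  5.00692277e+00,  1.00395985e+01,  9.50991177e+01,
        6.99561855e-05,  8.99998096e+01]), 'qd': array([-0.14338229, -0.0834082 ,  0.10244895, -0.06712498, -0.04486148,
       -0.1565612 ]), 'joint_efforts': array([-7.04185895e-04, -5.21565020e+01,  4.65653086e+01,  1.59702043e-02,
        6.65910147e-05,  6.27052756e-06]), 'ee_pos': array([ 0.18841844, -0.51651963,  0.24166921]), 'tcp_rot': array([-1.79933558e+02, -7.01769567e-05,  2.00413496e+01]), 'wrist_force': array([-0.13483209, -0.15513194, -0.19450296]), 'torque': array([ 0.03986877, -0.00907696, -0.04082033]), 'grasp_force': 0.0, 'opening': 0.08560251184551426}
```

View pics/scene0.png

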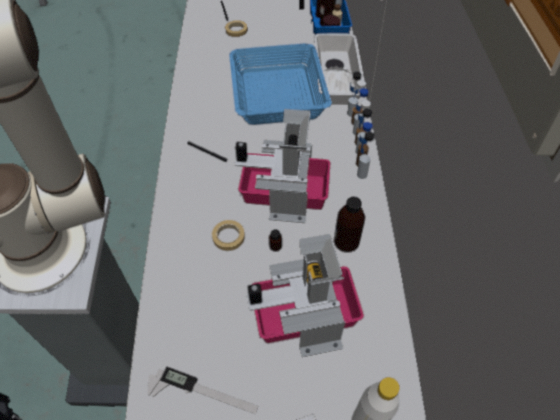

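View pics/top0.png

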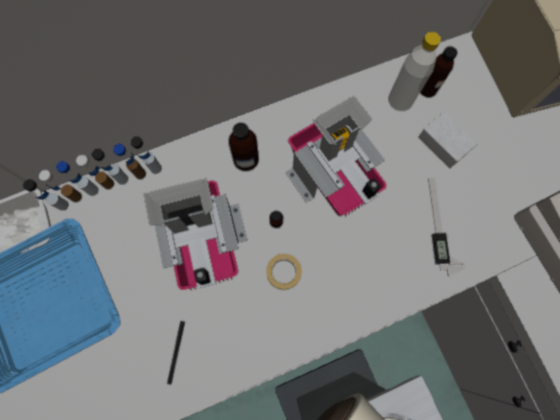

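The yellow cells are in the right-hand hopper (scene: cell about (315,270), grip about (255,293); top: cell about (343,138), grip about (372,188)). I'll enlarge both views.

Run:
```python
import cv2,numpy as np
a=cv2.imread('pics/scene0.png')[225:365,230:380]; b=cv2.imread('pics/top0.png')[90:230,270:400]
cv2.imwrite('pics/crop.png',np.hstack([cv2.resize(x,None,fx=f,fy=f,interpolation=cv2.INTER_CUBIC)[:400] for x,f in((a,2.85),(b,2.85))]))
```

```text
(no output)
```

View pics/crop.png

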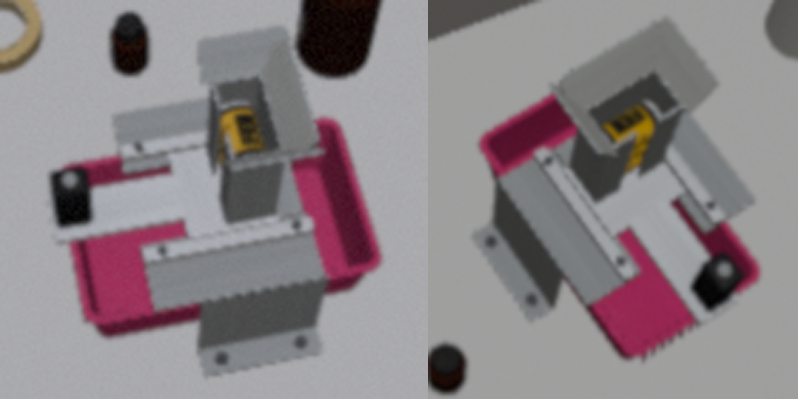

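```bash
cat > t.py <<'E'
import pickle,numpy as np
from h import *
S,T=[pickle.load(open(n+'.pkl','rb')) for n in('scene','top')]
s=lambda u,v:(230+u/2.85,225+v/2.85)
t=lambda u,v:(270+(u-428)/2.85,90+v/2.85)
def tri(a,b):
    (o,d),(p,e)=ray(S,s(*a)),ray(T,t(*b))
    k=np.linalg.lstsq(np.c_[d,-e],p-o,rcond=None)[0]; x,y=o+k[0]*d,p+k[1]*e
    return (x+y)/2,np.linalg.norm(x-y)
for n,a,b in [('dot',(70,178),(722,268)),('screwF',(162,250),(621,261)),('screwB',(297,225),(549,156)),('foot1',(221,358),(532,299)),('foot2',(300,341),(490,241)),('rscrewF',(138,148),(711,205))]: print(n,*tri(a,b))
g,_=tri((70,178),(722,268)); f,_=tri((162,250),(621,261)); r,_=tri((297,225),(549,156))
print('yaw',np.degrees(np.arctan2(*(r-f)[1::-1])))
for z in(.15,.158): print(z,atz(S,s(70,180),z),atz(T,t(720,270),z))
E
python3 t.py
```

```text
dot [ 0.53816473 -0.19837721  0.15808418] 0.0010968525632630366
screwF [ 0.60645062 -0.18087136  0.00430025] 0.009879346442120955
screwB [ 0.71255745 -0.16440332  0.00793305] 0.013160851913613578
foot1 [ 0.67373217 -0.15886824 -0.28459949] 0.029328960987852967
foot2 [ 0.75064276 -0.14415902 -0.28443171] 0.03154516926679901
rscrewF [ 0.57862852 -0.19793201  0.19270835] 0.0122782391600669
yaw 8.82206155497743
0.15 [ 0.53831503 -0.19552557  0.15      ] [ 0.53872055 -0.19948642  0.15      ]
0.158 [ 0.53867437 -0.19963302  0.158     ] [ 0.53688245 -0.19660756  0.158     ]
```

```bash
cat >> t.py <<'E'
print('---')
a=tri((162,250),(711,205)); b=tri((138,148),(621,261)); print(a,b)
d=a[0]-b[0]; print('yaw from cross',np.degrees(np.arctan2(d[0],-d[1])))
z=(a[0][2]+b[0][2])/2
for nm,p,q in(('S',atz(S,s(162,250),z),atz(S,s(297,225),z)),('T',atz(T,t(621,261),z),atz(T,t(549,156),z))): e=q-p; print(nm,p,q,np.degrees(np.arctan2(e[1],e[0])))
E
python3 t.py | sed -n '/---/,$p'
```

```text
---
(array([ 0.59800731, -0.23075676,  0.10919326]), np.float64(0.0027373204763530713)) (array([ 0.58418788, -0.15013643,  0.10768944]), np.float64(0.0020444885505517363))
yaw from cross 9.726748353973298
S [ 0.59931849 -0.2299094   0.10844135] [ 0.69357279 -0.21452508  0.10844135] 9.27015318786814
T [ 0.58297692 -0.15018287  0.10844135] [ 0.68005693 -0.13611486  0.10844135] 8.245421377085101
```

Emit:
{"name": "carry_out", "arguments": {"plan": [{"travel": [0.07, 0.065, 0], "angular": [0, 0, -0.05], "grip": 1}, {"travel": [0.17, 0.155, 0], "angular": [0, 0, -0.12], "grip": 1}, {"travel": [0.27, 0.245, 0], "angular": [0, 0, -0.2], "grip": 1}, {"travel": [0.37, 0.335, 0], "angular": [0, 0, -0.28], "grip": 1}, {"travel": [0.47, 0.425, 0], "angular": [0, 0, -0.35], "grip": 1}, {"travel": [0.57, 0.515, 0], "angular": [0, 0, -0.385], "grip": 1}, {"travel": [0.64, 0.58, 0], "angular": [0, 0, -0.385], "grip": 1}, {"travel": [0.667, 0.6, 0], "angular": [0, 0, -0.385], "grip": 1}], "grip_force": 50}}

```text
time: 0.77
ee_pos: [0.3908, -0.3339, 0.242]
tcp_rot: [-179.9, -0.0, 9.2]
wrist_force: [-0.7, -0.1, 0.1]
opening: 0.0855
grasp_force: 0.0
```

Emit:
{"name": "carry_out", "arguments": {"plan": [{"travel": [0.08, 0.075, 0], "angular": [0, 0, 0], "grip": 1}, {"travel": [0.18, 0.165, 0], "angular": [0, 0, 0], "grip": 1}, {"travel": [0.28, 0.26, 0], "angular": [0, 0, 0], "grip": 1}, {"travel": [0.38, 0.35, 0], "angular": [0, 0, 0], "grip": 1}, {"travel": [0.46, 0.425, 0], "angular": [0, 0, 0], "grip": 1}, {"travel": [0.5, 0.462, 0], "angular": [0, 0, 0], "grip": 1}, {"travel": [0.5, 0.462, 0], "angular": [0, 0, 0], "grip": 1}, {"travel": [0.5, 0.462, 0], "angular": [0, 0, 0], "grip": 1}]}}

```text
time: 1.43
ee_pos: [0.5387, -0.1978, 0.2416]
tcp_rot: [-180.0, 0.1, 9.1]
wrist_force: [0.6, -0.1, 0.4]
opening: 0.0855
grasp_force: 0.0
```

Run:
```python
from workcell import cams,monitor
import cv2,numpy as np
a=cams.camera('scene')['frame'][225:365,200:380,::-1]; b=cams.camera('top')['frame'][90:230,290:430,::-1]
cv2.imwrite('pics/c2.png',np.hstack([cv2.resize(x,None,fx=2.5,fy=2.5,interpolation=cv2.INTER_CUBIC) for x in(a,b)]))
o=monitor.get_obs(); print(o['ee_pos'],o['tcp_rot'],o['q'])
```

```text
[ 0.53799736 -0.19884957  0.2421318 ] [-1.79999986e+02  3.31855304e-02  8.97683005e+00] [-2.02771097e+01  8.30448913e+00  1.37015329e+01  9.54260036e+01
 -1.62050423e-02  1.50746064e+02]
```

View pics/c2.png

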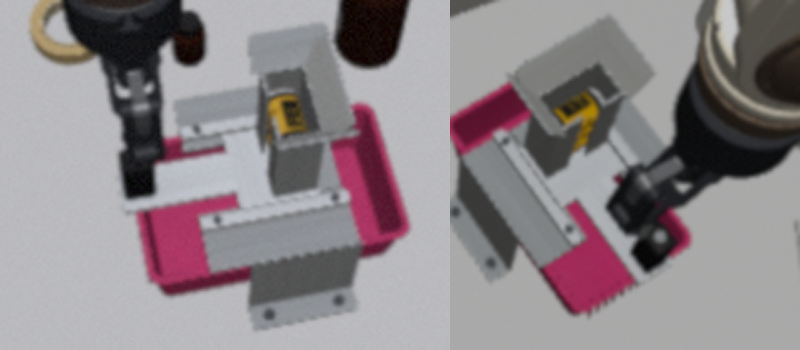

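The open gripper hangs over the grip block (scene crop about (138,180)), clear of the hopper. I'll descend to TCP z of about 0.128 and close.

Emit:
{"name": "carry_out", "arguments": {"plan": [{"travel": [0, 0, -0.06], "angular": [0, 0, 0], "grip": 1}, {"travel": [0, 0, -0.13], "angular": [0, 0, 0], "grip": 1}, {"travel": [0, 0, -0.2], "angular": [0, 0, 0], "grip": 1}, {"travel": [0, 0, -0.27], "angular": [0, 0, 0], "grip": 1}, {"travel": [0, 0, -0.33], "angular": [0, 0, 0], "grip": 1}, {"travel": [0, 0, -0.37], "angular": [0, 0, 0], "grip": 1}, {"travel": [0, 0, -0.38], "angular": [0, 0, 0], "grip": 1}, {"travel": [0, 0, -0.38], "angular": [0, 0, 0], "grip": 1}]}}

```text
time: 2.2
ee_pos: [0.5379, -0.1986, 0.128]
tcp_rot: [-180.0, 0.0, 9.0]
wrist_force: [1.2, 0.1, 0.1]
opening: 0.0855
grasp_force: 0.0
```

Emit:
{"name": "carry_out", "arguments": {"plan": [{"travel": [0, 0, 0], "angular": [0, 0, 0], "grip": 0.2}, {"travel": [0, 0, 0], "angular": [0, 0, 0], "grip": -0.2}, {"travel": [0, 0, 0], "angular": [0, 0, 0], "grip": -0.6}, {"travel": [0, 0, 0], "angular": [0, 0, 0], "grip": -1}, {"travel": [0, 0, 0], "angular": [0, 0, 0], "grip": -1}, {"travel": [0, 0, 0], "angular": [0, 0, 0], "grip": -1}, {"travel": [0, 0, 0], "angular": [0, 0, 0], "grip": -1}, {"travel": [0, 0, 0], "angular": [0, 0, 0], "grip": -1}]}}

```text
time: 2.87
ee_pos: [0.5386, -0.1971, 0.129]
tcp_rot: [-179.9, -0.0, 9.1]
wrist_force: [-1.5, 6.0, 4.3]
opening: 0.0214
grasp_force: 49.8
```

Emit:
{"name": "carry_out", "arguments": {"plan": [{"travel": [-0.015, -0.002, 0], "angular": [0, 0, 0], "grip": -1}, {"travel": [-0.045, -0.007, 0], "angular": [0, 0, 0], "grip": -1}, {"travel": [-0.08, -0.013, 0], "angular": [0, 0, 0], "grip": -1}, {"travel": [-0.115, -0.018, 0], "angular": [0, 0, 0], "grip": -1}, {"travel": [-0.15, -0.024, 0], "angular": [0, 0, 0], "grip": -1}, {"travel": [-0.18, -0.028, 0], "angular": [0, 0, 0], "grip": -1}, {"travel": [-0.195, -0.031, 0], "angular": [0, 0, 0], "grip": -1}, {"travel": [-0.195, -0.031, 0], "angular": [0, 0, 0], "grip": -1}]}}

```text
time: 3.53
ee_pos: [0.4795, -0.2072, 0.1289]
tcp_rot: [-180.0, -0.0, 9.0]
wrist_force: [-2.7, 4.3, 7.4]
opening: 0.0215
grasp_force: 50.7
```

Emit:
{"name": "carry_out", "arguments": {"plan": [{"travel": [-0.004, -0.001, 0], "angular": [0, 0, 0], "grip": -1}, {"travel": [-0.008, -0.001, 0], "angular": [0, 0, 0], "grip": -1}, {"travel": [-0.008, -0.001, 0], "angular": [0, 0, 0], "grip": -1}, {"travel": [-0.008, -0.001, 0], "angular": [0, 0, 0], "grip": -1}, {"travel": [-0.008, -0.001, 0], "angular": [0, 0, 0], "grip": -1}, {"travel": [-0.008, -0.001, 0], "angular": [0, 0, 0], "grip": -1}]}}

```text
time: 4.03
ee_pos: [0.4795, -0.2072, 0.1289]
tcp_rot: [-180.0, -0.2, 9.1]
wrist_force: [10.7, 6.5, 3.3]
opening: 0.0216
grasp_force: 49.8
```

```bash
cat > look.py <<'E'
import sys
from workcell import cams,monitor
import cv2,numpy as np
a=cams.camera('scene')['frame'][225:365,200:380,::-1]; b=cams.camera('top')['frame'][90:230,290:430,::-1]
cv2.imwrite(sys.argv[1],np.hstack([cv2.resize(x,None,fx=2.5,fy=2.5,interpolation=cv2.INTER_CUBIC) for x in(a,b)]))
o=monitor.get_obs(); print(o['ee_pos'],o['wrist_force'])
E
python3 look.py pics/c3.png
```

```text
[ 0.47945666 -0.20717315  0.12893543] [9.58569692 6.21291636 3.22975314]
```

View pics/c3.png

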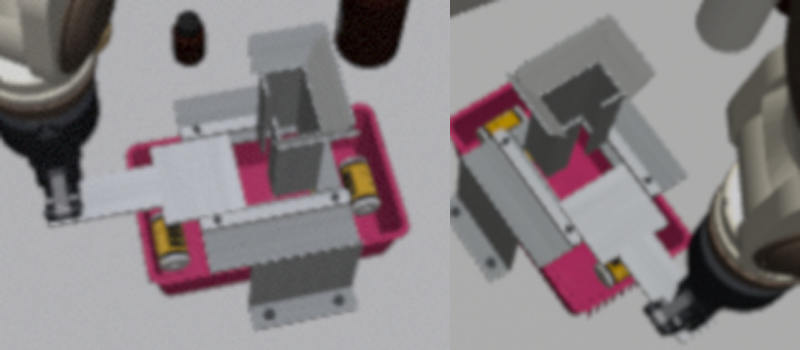

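Run:
```python
import pickle,numpy as np
from h import *
S,T=[pickle.load(open(n+'.pkl','rb')) for n in('scene','top')]
c,s=np.cos(np.radians(9)),np.sin(np.radians(9)); g=np.array([.538,-.1985])
for n,C,p in[('T',T,(310,140)),('T',T,(321.2,150.8)),('T',T,(356,198)),('S',S,(344,298)),('S',S,(268,321))]:
    for z in (.016,.04):
        w=atz(C,p,z); d=w[:2]-g; print(n,p,z,w.round(3),'hopper xy rel grip',(c*d[0]+s*d[1]).round(3),(-s*d[0]+c*d[1]).round(3))
```

```text
T (310, 140) 0.016 [ 0.73  -0.16   0.016] hopper xy rel grip 0.195 0.008
T (310, 140) 0.04 [ 0.72  -0.154  0.04 ] hopper xy rel grip 0.187 0.016
T (321.2, 150.8) 0.016 [ 0.694 -0.173  0.016] hopper xy rel grip 0.158 0.001
T (321.2, 150.8) 0.04 [ 0.685 -0.167  0.04 ] hopper xy rel grip 0.15 0.009
T (356, 198) 0.016 [ 0.555 -0.198  0.016] hopper xy rel grip 0.017 -0.002
T (356, 198) 0.04 [ 0.55  -0.191  0.04 ] hopper xy rel grip 0.013 0.006
S (344, 298) 0.016 [ 0.728 -0.158  0.016] hopper xy rel grip 0.194 0.011
S (344, 298) 0.04 [ 0.725 -0.169  0.04 ] hopper xy rel grip 0.189 -0.0
S (268, 321) 0.016 [ 0.561 -0.206  0.016] hopper xy rel grip 0.021 -0.011
S (268, 321) 0.04 [ 0.561 -0.216  0.04 ] hopper xy rel grip 0.02 -0.021
```

All three cells are in the bin: two at the rear (top crop (500,125) and (528,152)), one at the front (615,270). The shaft is empty and the gate is on its outer stop. Next I'll push it shut.

Emit:
{"name": "carry_out", "arguments": {"plan": [{"travel": [0.02, 0.003, 0], "angular": [0, 0, 0], "grip": -1}, {"travel": [0.055, 0.009, 0], "angular": [0, 0, 0], "grip": -1}, {"travel": [0.09, 0.014, 0], "angular": [0, 0, 0], "grip": -1}, {"travel": [0.125, 0.02, 0], "angular": [0, 0, 0], "grip": -1}, {"travel": [0.16, 0.025, 0], "angular": [0, 0, 0], "grip": -1}, {"travel": [0.185, 0.029, 0], "angular": [0, 0, 0], "grip": -1}, {"travel": [0.2, 0.032, 0], "angular": [0, 0, 0], "grip": -1}, {"travel": [0.208, 0.033, 0], "angular": [0, 0, 0], "grip": -1}]}}

```text
time: 4.8
ee_pos: [0.5387, -0.197, 0.1289]
tcp_rot: [-179.9, 0.2, 9.0]
wrist_force: [-24.7, 4.0, 16.7]
opening: 0.0215
grasp_force: 51.9
```

Emit:
{"name": "carry_out", "arguments": {"plan": [{"travel": [0.002, 0, 0], "angular": [0, 0, 0], "grip": -1}, {"travel": [0.004, 0.001, 0], "angular": [0, 0, 0], "grip": -1}, {"travel": [0.004, 0.001, 0], "angular": [0, 0, 0], "grip": -1}, {"travel": [0.004, 0.001, 0], "angular": [0, 0, 0], "grip": -1}]}}

```text
time: 5.13
ee_pos: [0.5387, -0.1971, 0.129]
tcp_rot: [-179.9, 0.3, 9.0]
wrist_force: [-18.0, 5.7, 15.4]
opening: 0.0218
grasp_force: 51.7
```

On the shut stop, with the reaction force building. I'll release straight and rise.

Emit:
{"name": "carry_out", "arguments": {"plan": [{"travel": [0, 0, 0], "angular": [0, 0, 0], "grip": -0.2}, {"travel": [0, 0, 0], "angular": [0, 0, 0], "grip": 0.2}, {"travel": [0, 0, 0], "angular": [0, 0, 0], "grip": 0.6}, {"travel": [0, 0, 0], "angular": [0, 0, 0], "grip": 1}, {"travel": [0, 0, 0], "angular": [0, 0, 0], "grip": 1}, {"travel": [0, 0, 0], "angular": [0, 0, 0], "grip": 1}, {"travel": [0, 0, 0], "angular": [0, 0, 0], "grip": 1}]}}

```text
time: 5.72
ee_pos: [0.5413, -0.1975, 0.1282]
tcp_rot: [-180.0, 0.0, 9.0]
wrist_force: [-0.7, 0.5, 0.7]
opening: 0.0851
grasp_force: 0.0
```

Emit:
{"name": "carry_out", "arguments": {"plan": [{"travel": [0, 0, 0.05], "angular": [0, 0, 0], "grip": 1}, {"travel": [0, 0, 0.12], "angular": [0, 0, 0], "grip": 1}, {"travel": [0, 0, 0.2], "angular": [0, 0, 0], "grip": 1}, {"travel": [0, 0, 0.28], "angular": [0, 0, 0], "grip": 1}, {"travel": [-0.05, -0.05, 0.35], "angular": [0, 0, 0], "grip": 1}, {"travel": [-0.13, -0.13, 0.38], "angular": [0, 0, 0], "grip": 1}, {"travel": [-0.22, -0.22, 0.38], "angular": [0, 0, 0], "grip": 1}, {"travel": [-0.3, -0.3, 0.38], "angular": [0, 0, 0], "grip": 1}]}}

```text
time: 6.38
ee_pos: [0.4505, -0.2885, 0.2432]
tcp_rot: [179.9, -0.1, 9.1]
wrist_force: [0.9, -0.4, -0.8]
opening: 0.0854
grasp_force: 0.0
```

Emit:
{"name": "carry_out", "arguments": {"plan": [{"travel": [-0.04, -0.04, 0], "angular": [0, 0, 0], "grip": 1}, {"travel": [-0.04, -0.04, 0], "angular": [0, 0, 0], "grip": 1}, {"travel": [-0.04, -0.04, 0], "angular": [0, 0, 0], "grip": 1}]}}

```text
time: 6.63
ee_pos: [0.4389, -0.3001, 0.2425]
tcp_rot: [180.0, -0.0, 8.9]
wrist_force: [0.2, -0.1, -0.4]
opening: 0.0854
grasp_force: 0.0
```

```bash
python3 look.py pics/c4.png
```

```text
[ 0.43973346 -0.29912797  0.24226002] [0.82536653 0.24317509 0.30641793]
```

View pics/c4.png

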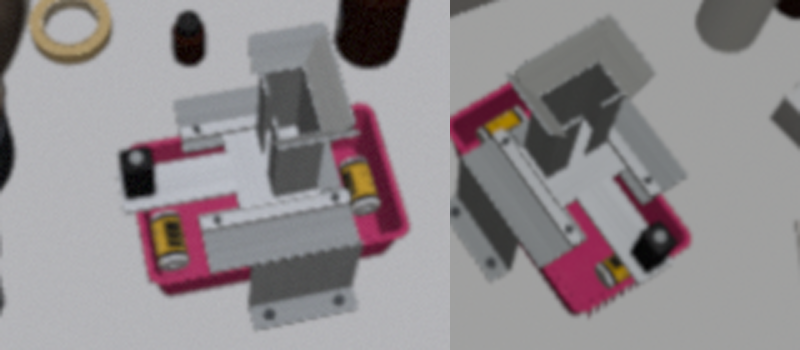

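The gate is shut: the grip is back at its starting pixel (scene crop (137,172), top crop (655,245)). The shaft is empty, the cells are in the bin and the gripper is clear.

```bash
python3 -c "
from workcell import ticket
print(ticket.job_done())"
```

```text
the job is handed in; nothing more can be done
None
```

The right-hand hopper held the yellow-sleeved cells: I emptied it into its bin, pushed its gate shut on its stop, let go and handed the job in; I never touched the other gate, and the third cell shows only partly in one picture because the hopper hides it.

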